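Dock the wire canister and screw its cap tight

TASK

The white wire canister has been left standing with its screw cap loose. Pick it up by its body, never by the loose cap, plug its rectangular foot fully home in the pocket of the aluminium dock and let go; only then take the cap from above and screw it clockwise in several grips: it runs down lightly, then stiffens on its seal; turn on firmly until it is fully tight against its stop, red line at red mark. Leave the canister seated in the dock and do not disturb the other things on the mat.

Things in the scene. Friction and masses are not known exactly. Their poses are not given: they have to be found in the camera images.
- canister: White upright canister, loose, 0.3 kg, with a dark round cap. Origin: centre of its underside, z up. Foot 44 (own x) by 34 mm (y), 18 mm high, lowest 6 mm tapering to 38 by 28. Body above it 50 (x) by 40 mm (y), from 18 to 73 mm above the origin; its underside rests on the dock's top. Blue labels on the x faces; red mark on the top at the +x edge. Fits the dock either way round.
- cap_grip: The screw cap alone, turning on the canister and never coming off: dark metal cylinder, diameter 36 mm over its ribs (34 mm without), 24 mm high, origin at the centre of its underside, 74.5 mm above the canister's origin. A red line on its top runs from the centre along its own x. It does not rise or sink.
- cap_mid (a point): Point on the cap's axis at mid height, 86.5 mm above the canister's origin.
- cap (a joint): Free turning of the cap on its thread, rad: 0 = run down, growing as it is unscrewed (anticlockwise seen from above), 3.5 at most. Takes 0.1 N m, enough to spin a canister that is not held by the dock. Turning on past 0 then turns the seal.
- seal (a joint): The last, stiff part of tightening, rad: 0 = fully tight at the hard stop, 0.7 at most. It moves only once the cap has run down, and takes 0.35 N m (a firm grip). Cap angle on the canister = cap + seal; both 0: the red line points at the red mark.
- dock: Fixed aluminium block, 94 mm (own x) by 84 mm (own y), 32 mm high, black foot plate 110 by 98 mm. Origin at the centre of its underside. In the middle of its top a rectangular pocket 45.5 mm (x) by 35.5 mm (y), 24 mm deep.
- dock_seat (a point): Where the canister's origin lies when it is fully home: in the pocket, 14 mm above the table, 18 mm below the dock's top; axes as the dock's.
- post: Bystander, loose: upright steel tube, diameter 30 mm, 95 mm high on a dark disc of diameter 68 mm, with a black clamp knob sticking out 41 mm along its x. Origin at the centre of its underside.
- spool: Bystander, loose: blue and brass wire spool standing flat, diameter 60 mm, 38 mm high. Origin at the centre of its underside.
- vial: Bystander, loose: small amber jar with a black top, diameter 36 mm, 70 mm high. Origin at the centre of its underside.
Not all that is in view belongs to the job. What is shaped like the canister but pink is not meant.

How it is judged:
By the outcome, as a careful person would: the job done as asked, in the order asked, and still so for the second after the job is handed in, with the robot touching nothing.
It also fails if it takes over 70 s, if anything falls off the work surface, if the arm or the gripper's body presses on something with over 40 N, if the wrist force passes 120 N, or if a joint passes its speed limit or range.

ROBOT

A 6-joint arm with a two-finger parallel gripper is mounted at the origin on the work surface. World frame = base frame: x ahead of the robot, y to its left, z up, the work surface at z = 0. Lengths are in m, angles in rad, forces in N, time in s.
With the tool pointing down it reaches from about 0.275 to 0.725 m from the base axis. Payload 5.6 kg.
Tool frame: the origin (TCP) lies at the centre of the arm's flange, where the gripper is bolted on; the fingertips stand 173 mm ahead of it and the grasp point (between the pads) lies 155 mm ahead of it (bot.tcp_to_tips is the distance from the TCP to the fingertips, in m); z points along the fingers, y is the line along which they close (so a half turn about z gives the same grasp; the last joint's range is limited). The gripper opens to 85 mm and grips with 20 to 120 N. Pads are 22 mm wide; open, the fingers measure 114 mm over their backs; the gripper's body (76 mm by 85 mm) begins 54 mm behind the grasp point. The pads swing forward as they close: fully open they stand 13 mm farther back than shut.
Start: joints at [1.46, 0.255, 0.108, 0, -1.424, -0.285], TCP at [0.212, 0.507, 0.405] pointing down, gripper open.
Joint ranges: [-2.95, 2.95], [-1.21, 1.97], [-1.09, 1.5], [-2.87, 1.71], [-2.94, -0.07], [-3.05, 3.05]. Speed limits (rad/s): [2.57, 2.57, 3.14, 3.14, 3.14, 3.14].

INTERFACE

Orientations are given as [roll, pitch, yaw] about the fixed x, y, z axes, in that order (R = Rz(yaw) Ry(pitch) Rx(roll)).
In Python, from cell import bot gives the robot as it stands.
- The arm moves only by the shell command python3 -m jog 'ROWS'. ROWS is JSON, a list of rows, each a list of 7 numbers: the shift along the tool's x, y, z in m, then the turn, a rotation vector about the tool's x, y, z in rad, then the gripper command: -1 is shut, 1 is fully open, values between are in proportion. In form: [[x, y, z, wx, wy, wz, fingers], ...]. A call has 1 to 5 rows; each row shifts and turns the commanded pose from where the row before left it, along the tool's axes as they then stand; what a row does not reach is not made up. A row lasts 1/12 s, in which the tool goes at most 41.7 mm and 7.16 degrees, less where a joint would pass 70% of its speed; a pose out of reach is approached as far as the arm can. A call is refused whole if a number of a shift passes 0.0417 or a number of a turn 0.125, either way. A call with a gripper value outside its range is refused whole. The fingers move at their own pace and stop on an object; the grip force is fixed at half the most. Time passes only in rows, so rows that do not move let the fingers close. It gives the time, the measured TCP pose, the force, the opening and the grip force at its end, in the units of the state.
- bot.get_state(): the state, without advancing time (a new reading comes with each control period).
- bot.read_camera(name): name is "scene" or "top"; returns a dict with "img" (480x640x3 uint8, blue, green, red), "mtx" (3x3 intrinsics, pixels), "k1" (the pictures are not rectified: a ray, as slopes to the right and down, at radius r is drawn at 1 + k1 r^2 times it, then the intrinsics apply), "cam_to_world" (4x4, takes a point from camera to world coordinates). Camera axes: x right, y down, z forward; pixel columns grow to the right and rows downward; lengths in m; the calibration is good to about 2 mm. A picture is of the moment at which its call begins. There is no depth.
- bot.finish_job(): hands the job in; it is judged then, once.
The state is a dict: "t": time; "qpos": joint angles; "qvel": joint speeds; "tau": joint torques, N m; "eef_pos": TCP position; "tool_rot": TCP orientation; "force": force on the tool from outside, world axes, zero at the start; "moment": the same for the moment, N m; "grip_width": opening from 0.0 (shut) to 1.0 (fully open); "grasp_force": force on a finger pad.
Only numpy, scipy, OpenCV 4.12 (cv2) and the standard library are available. Lean on these libraries where they do the work, as an engineer would, in place of code of your own. Each camera call takes 0.05 s, during which the arm holds its last target. There are 200 camera calls.

## Working session

There is one attempt and no reset: what is moved stays moved. The work goes in short steps, Python scripts to look and compute and a shell command to move; the robot and the scene stay as the last step left them, time stands still between calls to the robot, and variables do not carry over. Pictures are saved under pics/ and viewed, at most 10 in all, crops included, and the job is handed in when it is done.

```bash
mkdir -p pics; cat > h.py <<'E'
import numpy as np, cv2
from cell import bot
def grab(n):
    c=bot.read_camera(n); return c
def ray(c,uv):
    K=c["mtx"];d=np.array([c["k1"],0,0,0,0],float)
    p=cv2.undistortPoints(np.array([[uv]],float),np.array(K),d)[0,0]
    T=np.array(c["cam_to_world"]);v=T[:3,:3]@np.array([p[0],p[1],1]);return T[:3,3],v
def onz(c,uv,z):
    o,v=ray(c,uv);return (o+v*(z-o[2])/v[2])
def proj(c,P):
    T=np.linalg.inv(np.array(c["cam_to_world"]));p=T[:3,:3]@np.array(P)+T[:3,3]
    x=p[:2]/p[2];x=x*(1+c["k1"]*(x@x));K=np.array(c["mtx"]);return np.array([K[0,0]*x[0]+K[0,2],K[1,1]*x[1]+K[1,2]])
E
python3 - <<'E'
from h import *
for n in("scene","top"):
    c=grab(n);cv2.imwrite(f"pics/{n}0.png",c["img"]);print(n,np.round(c["mtx"],1).tolist(),c["k1"],np.round(c["cam_to_world"],3).tolist())
print(bot.get_state())
E
```

```text
scene [[450.1, 0.0, 322.4], [0.0, 450.1, 249.8], [0.0, 0.0, 1.0]] -0.10053071298837506 [[-0.807, 0.423, -0.413, 0.859], [0.591, 0.591, -0.549, 0.388], [0.012, -0.687, -0.727, 0.608], [0.0, 0.0, 0.0, 1.0]]
top [[579.1, 0.0, 319.4], [0.0, 579.1, 234.4], [0.0, 0.0, 1.0]] 0.02729709997486711 [[-0.112, -0.973, 0.204, 0.383], [-0.994, 0.11, -0.018, 0.008], [-0.005, -0.205, -0.979, 1.095], [0.0, 0.0, 0.0, 1.0]]
{'t': 0.1, 'qpos': array([ 1.45963271e+00,  2.55704432e-01,  1.07151131e-01, -4.24216375e-04,
       -1.42389322e+00, -2.84591581e-01]), 'qvel': array([ 0.00148117, -0.00333812,  0.00128145,  0.00300425, -0.00173049,
       -0.0011142 ]), 'tau': array([-2.28820871e-03, -3.87606311e+01,  2.38473058e+01,  5.37789479e+00,
       -3.81605831e-03,  5.50744261e-06]), 'eef_pos': array([0.21191565, 0.50738662, 0.40388371]), 'tool_rot': array([ 3.13989103e+00, -6.06513833e-05, -3.95817585e-01]), 'force': array([ 0.08164931, -0.45673839,  0.2053706 ]), 'moment': array([ 0.0145437 ,  0.01558822, -0.00319949]), 'grasp_force': 0.0, 'grip_width': 1.003501934117447}
```

View pics/scene0.png

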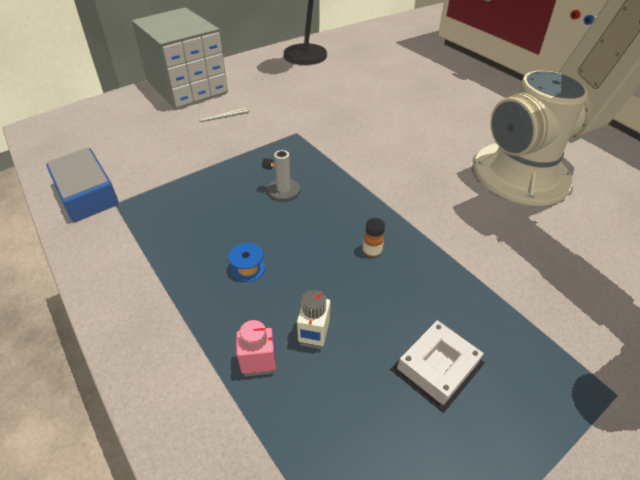

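View pics/top0.png

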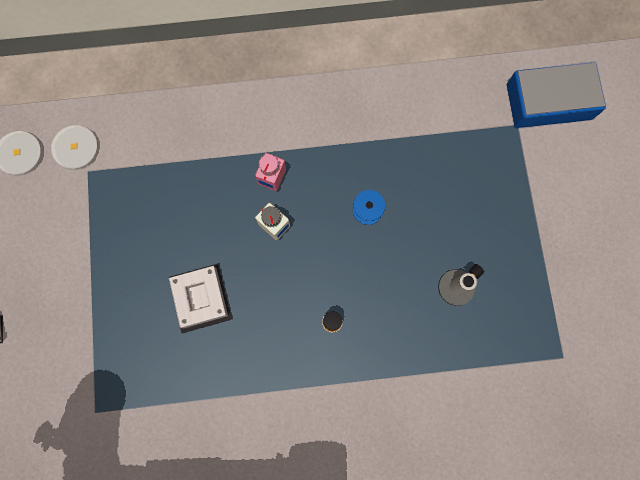

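The scene view shows the white canister with a dark cap at (314,320), a pink lookalike at (255,348), the dock at (441,360), the vial at (374,238), the spool at (247,262) and the post at (283,175). In the top view the canister is at (273,220), pink at (270,172), the dock at (199,297), the vial at (333,320), the spool at (369,206) and the post at (458,287).

Things that could be taken for the canister: pink (255,348) and the white/amber vial (374,238). I choose the white one at (314,320) and check it in a crop.

```bash
python3 - <<'E'
from h import *
s=cv2.imread("pics/scene0.png");t=cv2.imread("pics/top0.png")
a=cv2.resize(s[280:360,280:350],None,fx=5,fy=5,interpolation=cv2.INTER_CUBIC)
b=cv2.resize(t[192:248,245:300],(393,400),interpolation=cv2.INTER_CUBIC)
cv2.imwrite("pics/crop.png",np.hstack([a,b]))
c=grab("top")
hsv=cv2.cvtColor(t,cv2.COLOR_BGR2HSV)
def blob(img,m,x0,y0,x1,y1):
    mm=np.zeros(m.shape,np.uint8);mm[y0:y1,x0:x1]=m[y0:y1,x0:x1]*255
    cs=cv2.findContours(mm,0,2)[0];return max(cs,key=cv2.contourArea)
# dock top
m=((hsv[...,2]>140)&(hsv[...,1]<80)).astype(np.uint8)
k=blob(t,m,155,250,245,345);ap=cv2.approxPolyDP(cv2.convexHull(k),6,True)[:,0]
r=cv2.minAreaRect(k);print("dock rect",r,ap.tolist())
P=np.array([onz(c,p,.032)[:2] for p in cv2.boxPoints(r)]);print(P.round(4).tolist(),P.mean(0),np.linalg.norm(P-np.roll(P,-1,0),axis=1),np.degrees(np.arctan2(*(P-np.roll(P,-1,0)).T[::-1])))
# pocket: grey-level dump
g=cv2.cvtColor(t,cv2.COLOR_BGR2GRAY)
k=blob(t,m,240,190,300,250);r=cv2.minAreaRect(cv2.convexHull(k));print("white",r)
P=np.array([onz(c,p,.073)[:2] for p in cv2.boxPoints(r)]);print(P.round(4).tolist(),P.mean(0),np.linalg.norm(P-np.roll(P,-1,0),axis=1),np.degrees(np.arctan2(*(P-np.roll(P,-1,0)).T[::-1])))
for nm,im in(("scene",s),("top",t)):
    cc=grab(nm);h=cv2.cvtColor(im,cv2.COLOR_BGR2HSV)
    red=(((h[...,0]<8)|(h[...,0]>172))&(h[...,1]>150)&(h[...,2]>90)).astype(np.uint8)
    w=(280,280,350,330) if nm=="scene" else (250,195,300,245)
    mm=np.zeros_like(red);mm[w[1]:w[3],w[0]:w[2]]=red[w[1]:w[3],w[0]:w[2]]
    n,l,st,ce=cv2.connectedComponentsWithStats(mm)
    for i in range(1,n):
        ys,xs=np.where(l==i);print(nm,st[i].tolist(),ce[i].round(1),onz(cc,ce[i],.0985).round(4),onz(cc,ce[i],.073).round(4))
print("heights: vial top",onz(c,(333,320),.07))
for nm,p,z in(("pink",(270,165),.0985),("spool",(369,206),.038),("post",(468,282),.095)):print(nm,onz(c,p,z).round(3))
E
```

```text
dock rect ((196.58822631835938, 296.3529357910156), (51.90262222290039, 47.53697967529297), 75.96376037597656) [[213, 266], [225, 314], [181, 327], [169, 278]]
[[0.5573, 0.2773], [0.5691, 0.1912], [0.474, 0.1753], [0.4629, 0.2599]] [0.51581117 0.22591432] [0.08689954 0.09639427 0.08535315 0.09600832] [  97.82534612    9.5278846   -82.47324208 -169.54105553]
white ((271.6885070800781, 220.57376098632812), (30.216707229614258, 24.070934295654297), 39.80556869506836)
[[0.6367, 0.1077], [0.6681, 0.0767], [0.6272, 0.0383], [0.5963, 0.0693]] [0.63208082 0.07301885] [0.04411338 0.0560786  0.0437937  0.05569735] [ 135.32086861   43.23854182  -45.16409026 -136.44506239]
scene [315, 293, 8, 6, 18] [318.3 295.4] [0.6263 0.0718 0.0985] [0.6147 0.056  0.073 ]
scene [309, 320, 2, 4, 6] [309.7 321.8] [0.6623 0.1015 0.0985] [0.6524 0.0872 0.073 ]
top [262, 209, 1, 2, 2] [262.  209.5] [0.6478 0.0866 0.0985] [0.6546 0.0886 0.073 ]
top [270, 216, 3, 8, 17] [271.1 219.5] [0.6279 0.0723 0.0985] [0.6341 0.0739 0.073 ]
heights: vial top [ 0.44229329 -0.01669403  0.07      ]
pink [0.729 0.065 0.099]
spool [ 0.648 -0.11   0.038]
post [ 0.48  -0.256  0.095]
```

View pics/crop.png

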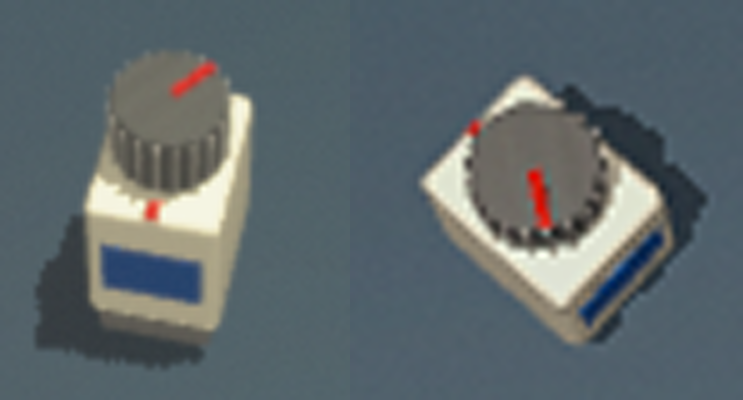

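The crop confirms the choice: a white body, a dark ribbed cap and blue labels. The red mark is at the top edge (crop left (152,210), right (474,128)), and the cap's red line points away from it. Next I refine the canister and dock poses using both views.

```bash
python3 - <<'E'
from h import *
s=cv2.imread("pics/scene0.png");t=cv2.imread("pics/top0.png")
S=grab("scene");T=grab("top")
fs=lambda X,Y:((X+.5)/5-.5+280,(Y+.5)/5-.5+280)
ft=lambda X,Y:((X-350+.5)/7.145-.5+245,(Y+.5)/7.143-.5+192)
def tri(a,b):
    o1,v1=ray(S,a);o2,v2=ray(T,b);A=np.stack([v1,-v2],1);k=np.linalg.lstsq(A,o2-o1,rcond=None)[0]
    p,q=o1+k[0]*v1,o2+k[1]*v2;return ((p+q)/2).round(4),np.linalg.norm(p-q).round(4)
print("cap centre",onz(S,fs(169,100),.0985).round(4),onz(T,ft(539,168),.0985).round(4),tri(fs(169,100),ft(539,168)))
print("mark",tri(fs(152,210),ft(474,128)))
print("body corners top",[onz(T,ft(*p),.073)[:2].round(4).tolist() for p in((525,74),(420,183),(568,309),(672,222))])
for c,f,a,b in((S,fs,(173,95),(214,65)),(T,ft,(533,170),(546,227))):
    d=onz(c,f(*b),.0985)-onz(c,f(*a),.0985);print("line deg",np.degrees(np.arctan2(d[1],d[0])),np.linalg.norm(d))
for c,im,w in((S,s,(385,310,495,400)),(T,t,(155,250,245,345))):
    h=cv2.cvtColor(im,cv2.COLOR_BGR2HSV);g=h[...,2]
    print("V sample",np.percentile(g[w[1]:w[3],w[0]:w[2]],[10,30,50,70,90]))
a=cv2.resize(s[310:400,390:490],(400,360),interpolation=cv2.INTER_CUBIC)
b=cv2.resize(t[255:345,150:250],(400,360),interpolation=cv2.INTER_CUBIC)
cv2.imwrite("pics/dock.png",np.hstack([a,b]))
E
```

```text
cap centre [0.6363 0.0738 0.0985] [0.6358 0.0716 0.0985] (array([0.6359, 0.0722, 0.0966]), np.float64(0.0012))
mark (array([0.6534, 0.0887, 0.0764]), np.float64(0.0008))
body corners top [[0.6673, 0.0744], [0.6418, 0.1036], [0.605, 0.0694], [0.6244, 0.0411]]
line deg -173.1513010768871 0.015877630903337436
line deg -172.98171196743664 0.01491052185072895
V sample [105.  106.  109.  163.3 237. ]
V sample [106. 109. 114. 120. 219.]
```

View pics/dock.png

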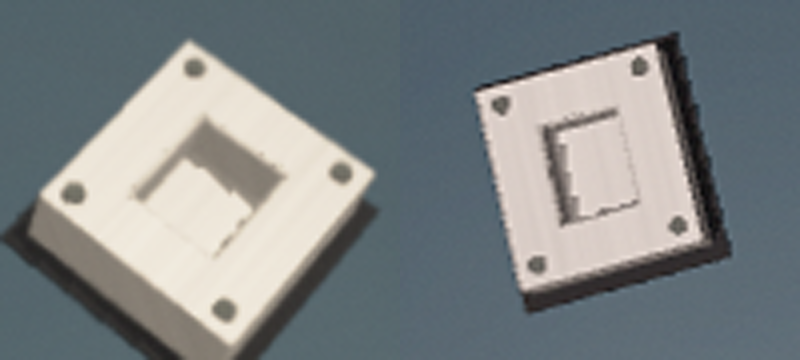

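The dock crop shows four hole corners and the rectangular pocket: left view centred near (210,187), right view near (590,165). I use both the holes and the pocket rim at z = 32 mm.

```bash
python3 - <<'E'
from h import *
S=grab("scene");T=grab("top")
fs=lambda p:((p[0]+.5)/4-.5+390,(p[1]+.5)/4-.5+310)
ft=lambda p:((p[0]-400+.5)/4-.5+150,(p[1]+.5)/4-.5+255)
for n,c,f,pts in(("holesS",S,fs,((195,67),(341,173),(224,309),(73,193))),("holesT",T,ft,((640,66),(500,104),(537,264),(678,225))),
 ("pocS",S,fs,((205,117),(287,177),(217,257),(132,193))),("pocT",T,ft,((545,127),(618,108),(638,203),(562,225)))):
    P=np.array([onz(c,f(p),.032)[:2] for p in pts]);d=np.roll(P,-1,0)-P
    print(n,P.mean(0).round(4),np.linalg.norm(d,axis=1).round(4),np.degrees(np.arctan2(d[:,1],d[:,0])).round(1))
E
```

```text
holesS [0.5144 0.2258] [0.0664 0.0759 0.0662 0.0768] [  98.7    8.8  -80.4 -171. ]
holesT [0.5166 0.2255] [0.0661 0.0759 0.0657 0.0759] [  99.  -170.6  -81.     9. ]
pocS [0.5146 0.2269] [0.0369 0.0453 0.0374 0.0457] [  99.     9.1  -80.3 -171.5]
pocT [0.5158 0.2246] [0.0343 0.045  0.0356 0.0459] [ -81.7 -172.3   99.8    6.1]
```

Dock is at (0.515, 0.226) with yaw 9°. Canister is at (0.636, 0.0725) with yaw about 42.5°, and the cap line is about 2.52 rad off the mark. I will grip across the label (x) faces.

```bash
python3 -m jog '[[0,0,0,0,0,0.108,1],[0,0,0,0,0,0.108,1],[0,0,0,0,0,0.108,1],[0,0,0,0,0,0.109,1],[0.02,0,0,0,0,0,1]]'
python3 -m jog '[[0.03,-0.002,0,0,0,0,1],[0.03,-0.002,0,0,0,0,1],[0.035,-0.002,0,0,0,0,1],[0.035,-0.002,0,0,0,0,1],[0.035,-0.002,0,0,0,0,1]]'
python3 -m jog '[[0.035,-0.002,0,0,0,0,1],[0.035,-0.002,0,0,0,0,1],[0.035,-0.002,0,0,0,0,1],[0.035,-0.002,0,0,0,0,1],[0.035,-0.001,0,0,0,0,1]]'
python3 -m jog '[[0.035,0,0,0,0,0,1],[0.035,0,0,0,0,0,1],[0.035,0,0,0,0,0,1],[0.035,0,0,0,0,0,1],[0,0,0,0,0,0,1]]'
cat >> h.py <<'E'
def to(target,yawdeg,z=None):
    """shift in tool axes (assumed vertical at current yaw) and turn about tool z, to reach target xy, yaw"""
    s=bot.get_state();y=s["tool_rot"][2];d=np.array(target)-s["eef_pos"]
    c,n=np.cos(y),np.sin(y);dy=(np.radians(yawdeg)-y+np.pi)%(2*np.pi)-np.pi
    print("t",s["t"],"pos",s["eef_pos"].round(4),"rot",np.degrees(s["tool_rot"]).round(2),"q6",s["qpos"][5].round(3),"F",s["force"].round(1),"M",s["moment"].round(2),"gw",round(s["grip_width"],3),"gf",s["grasp_force"])
    print("tool shift",np.round([d[0]*c+d[1]*n,d[0]*n-d[1]*c,-d[2]],4),"turn wz",round(-dy,4))
E
python3 -c "
from h import *
print(bot.tcp_to_tips);to([.636,.0725,.206],-47.5)"
```

```text
t: 0.87
eef_pos: [0.2244, 0.4941, 0.4041]
tool_rot: [3.141, 0.0, -0.833]
force: [0.8, -0.1, -0.1]
grip_width: 1.001
grasp_force: 0.0
t: 1.28
eef_pos: [0.3452, 0.3766, 0.4049]
tool_rot: [-3.141, 0.0, -0.828]
force: [-0.1, 0.5, 0.5]
grip_width: 1.004
grasp_force: 0.0
t: 1.7
eef_pos: [0.4703, 0.2536, 0.4048]
tool_rot: [-3.141, -0.0, -0.829]
force: [1.4, 0.7, -0.0]
grip_width: 1.0
grasp_force: 0.0
t: 2.12
eef_pos: [0.5667, 0.1478, 0.4038]
tool_rot: [3.14, -0.001, -0.834]
force: [-0.5, 0.8, -0.8]
grip_width: 1.0
grasp_force: 0.0
0.1734
t 2.1167 pos [0.5667 0.1478 0.4038] rot [ 1.799e+02 -7.000e-02 -4.776e+01] q6 0.215 F [-0.5  0.8 -0.8] M [ 0.08  0.15 -0.01] gw 1.0 gf 0.0
tool shift [ 0.1023 -0.0007  0.1978] turn wz -0.0045
```

```bash
python3 -m jog '[[0.034,0,0,0,0,0,1],[0.034,0,0,0,0,0,1],[0.034,-0.001,0,0,0,-0.004,1],[0,0,0.01,0,0,0,1],[0,0,0.03,0,0,0,1]]'
python3 -m jog '[[0,0,0.03,0,0,0,1],[0,0,0.03,0,0,0,1],[0,0,0.02,0,0,0,1],[0,0,0,0,0,0,1],[0,0,0,0,0,0,1]]'
python3 - <<'E'
from h import *
to([.636,.0725,.206],-47.5)
S=grab("scene");T=grab("top")
s=S["img"];t=T["img"]
a=cv2.resize(s[240:380,240:380],(400,400),interpolation=cv2.INTER_CUBIC)
b=cv2.resize(t[150:270,210:330],(400,400),interpolation=cv2.INTER_CUBIC)
cv2.imwrite("pics/pre.png",np.hstack([a,b]))
E
```

```text
t: 2.53
eef_pos: [0.6356, 0.0755, 0.368]
tool_rot: [-3.135, -0.005, -0.827]
force: [-0.4, 0.7, 0.6]
grip_width: 1.002
grasp_force: 0.0
t: 2.95
eef_pos: [0.6335, 0.0772, 0.2842]
tool_rot: [3.139, 0.0, -0.825]
force: [-0.5, -0.1, 1.6]
grip_width: 0.999
grasp_force: 0.0
t 2.95 pos [0.6335 0.0772 0.2842] rot [ 1.7987e+02  2.0000e-02 -4.7250e+01] q6 0.38 F [-0.5 -0.1  1.6] M [-0.05 -0.04  0.01] gw 0.999 gf 0.0
tool shift [0.0051 0.0014 0.0782] turn wz 0.0044
```

View pics/pre.png

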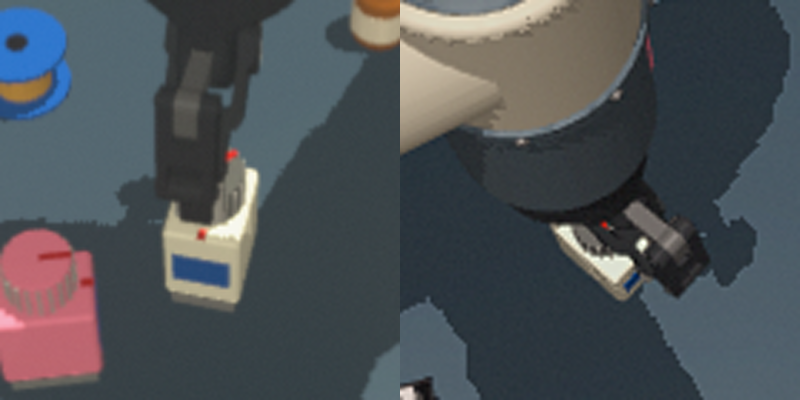

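The view shows the fingers straddling the canister along its label axis: near finger at (195,190) in the left view, far finger behind the cap. I correct by 5 mm along tool x, go down and close.

```bash
python3 -m jog '[[0.005,0.0014,0,0,0,0,1],[0,0,0,0,0,0,1],[0,0,0.025,0,0,0,1],[0,0,0.025,0,0,0,1],[0,0,0.025,0,0,0,1]]'
python3 -m jog '[[0,0,0.003,0,0,0,1],[0,0,0,0,0,0,1],[0,0,0,0,0,0,1]]'
python3 -c "
from h import *
to([.636,.0725,.206],-47.5)"
```

```text
t: 3.47
eef_pos: [0.6364, 0.0726, 0.2104]
tool_rot: [-3.138, -0.001, -0.825]
force: [0.3, 0.8, -0.1]
grip_width: 1.002
grasp_force: 0.0
t: 3.72
eef_pos: [0.6367, 0.0727, 0.2085]
tool_rot: [-3.14, -0.002, -0.824]
force: [0.0, -0.0, 0.8]
grip_width: 1.004
grasp_force: 0.0
t 3.7167 pos [0.6367 0.0727 0.2085] rot [-1.799e+02 -1.000e-01 -4.724e+01] q6 0.389 F [ 0.  -0.   0.8] M [ 0.   -0.04 -0.01] gw 1.004 gf 0.0
tool shift [-0.0004  0.0006  0.0025] turn wz 0.0046
```

```bash
python3 -m jog '[[0,0,0.0015,0,0,0,0.4],[0,0,0,0,0,0,0.3],[0,0,0,0,0,0,0.2],[0,0,0,0,0,0,0.1],[0,0,0,0,0,0,-0.1]]'
python3 -m jog '[[0,0,0,0,0,0,-1],[0,0,0,0,0,0,-1],[0,0,0,0,0,0,-1],[0,0,0,0,0,0,-1],[0,0,0,0,0,0,-1]]'
python3 -c "
from h import *
to([.636,.0725,.206],-47.5)"
```

```text
t: 4.13
eef_pos: [0.6365, 0.0728, 0.2066]
tool_rot: [-3.139, -0.001, -0.824]
force: [0.5, 1.2, 5.5]
grip_width: 0.584
grasp_force: 62.9
t: 4.55
eef_pos: [0.6365, 0.0728, 0.2066]
tool_rot: [-3.139, -0.002, -0.824]
force: [0.0, -0.2, 6.2]
grip_width: 0.579
grasp_force: 63.0
t 4.55 pos [0.6365 0.0728 0.2066] rot [-1.7988e+02 -9.0000e-02 -4.7230e+01] q6 0.389 F [ 0.  -0.2  6.2] M [ 0.18  0.18 -0.  ] gw 0.579 gf 62.989232540130615
tool shift [-0.0001  0.0006  0.0006] turn wz 0.0048
```

Grip width is 49 mm, so it holds the body across its x faces. Now lift and carry to a hover above the dock.

```bash
python3 -m jog '[[0,0,-0.01,0,0,0,-1],[0,0,-0.02,0,0,0,-1],[0,0,-0.025,0,0,0,-1],[0,0,-0.025,0,0,0,-1],[0,0,-0.01,0,0,0,-1]]'
python3 -m jog '[[-0.015,-0.002,0,0,0,0,-1],[-0.03,-0.003,0,0,0,0,-1],[-0.035,-0.003,0,0,0,0,-1],[-0.035,-0.003,0,0,0,0,-1],[-0.035,-0.003,0,0,0,0,-1]]'
python3 -m jog '[[-0.03,-0.001,0,0,0,0,-1],[-0.014,0,0,0,0,0,-1],[0,0,0,0,0,0.08,-1],[0,0,0,0,0,0.1,-1],[0,0,0,0,0,0.1,-1]]'
python3 -m jog '[[0,0,0,0,0,0.1,-1],[0,0,0,0,0,0.1,-1],[0,0,0,0,0,0.08,-1],[0,0,0,0,0,0.03,-1],[0,0,0,0,0,0,-1]]'
python3 -c "
from h import *
to([.5153,.2257,.26],-81)"
```

```text
t: 4.97
eef_pos: [0.6364, 0.0726, 0.2989]
tool_rot: [-3.138, -0.002, -0.825]
force: [0.5, -1.0, -1.0]
grip_width: 0.575
grasp_force: 62.5
t: 5.38
eef_pos: [0.5424, 0.1932, 0.2934]
tool_rot: [3.139, 0.002, -0.826]
force: [0.9, 0.5, -2.8]
grip_width: 0.579
grasp_force: 62.5
t: 5.8
eef_pos: [0.514, 0.2257, 0.2937]
tool_rot: [3.139, 0.0, -1.109]
force: [-0.1, -0.4, -2.3]
grip_width: 0.582
grasp_force: 62.2
t: 6.22
eef_pos: [0.5144, 0.2253, 0.2937]
tool_rot: [3.139, -0.001, -1.416]
force: [-0.1, -0.7, -3.2]
grip_width: 0.58
grasp_force: 62.2
t 6.2167 pos [0.5144 0.2253 0.2937] rot [ 1.7983e+02 -3.0000e-02 -8.1140e+01] q6 -0.536 F [-0.1 -0.7 -3.2] M [-0.05 -0.04  0.02] gw 0.58 gf 62.183650732040405
tool shift [-0.0003 -0.0009  0.0337] turn wz -0.0024
```

```bash
python3 -m jog '[[0,-0.001,0.015,0,0,-0.002,-1],[0,0,0.02,0,0,0,-1],[0,0,0.005,0,0,0,-1],[0,0,0,0,0,0,-1],[0,0,0,0,0,0,-1]]'
python3 - <<'E'
from h import *
to([.5153,.2257,.248],-81)
S=grab("scene");T=grab("top")
s=S["img"];t=T["img"]
a=cv2.resize(s[270:410,370:510],(400,400),interpolation=cv2.INTER_CUBIC)
b=cv2.resize(t[250:350,150:250],(400,400),interpolation=cv2.INTER_CUBIC)
cv2.imwrite("pics/hov.png",np.hstack([a,b]))
print(proj(S,[.5153,.2257,.047]),proj(T,[.5153,.2257,.047]))
E
```

```text
t: 6.63
eef_pos: [0.5162, 0.2254, 0.2551]
tool_rot: [3.141, -0.001, -1.412]
force: [-0.4, 0.5, -2.4]
grip_width: 0.579
grasp_force: 62.8
t 6.6333 pos [0.5162 0.2254 0.2551] rot [ 1.7995e+02 -5.0000e-02 -8.0900e+01] q6 -0.531 F [-0.4  0.5 -2.4] M [ 0.03 -0.09 -0.  ] gw 0.579 gf 62.75329113006592
tool shift [-0.0004  0.0008  0.0071] turn wz 0.0017
[443.51524199 350.23503878] [194.96899747 295.53716595]
```

View pics/hov.png

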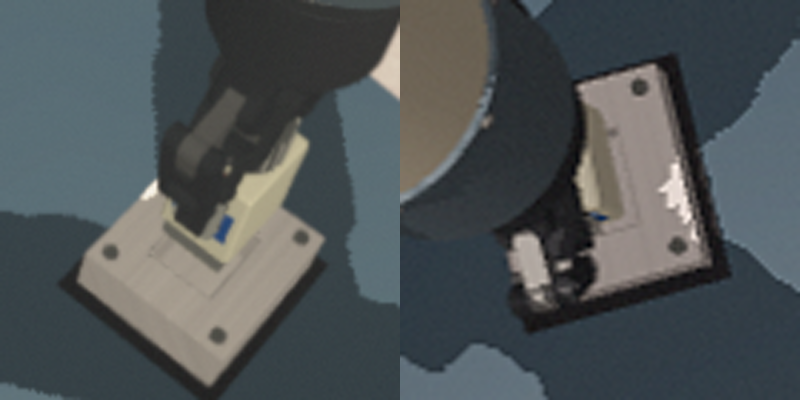

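The hover view shows the foot just over the pocket. The nearest lower corner of the canister is at about (218,265) in the left crop, and the right face edges are near (622,213) in the right crop. I compare these with the predicted corners.

```bash
python3 - <<'E'
from h import *
S=grab("scene");T=grab("top");s=bot.get_state();p=s["eef_pos"];y=s["tool_rot"][2]+np.pi/2
x=np.array([np.cos(y),np.sin(y)]);v=np.array([-x[1],x[0]]);zb=p[2]-.2066
for n,a,b,z in(("foot",22,17,6),("foot",19,14,0),("body",25,20,18),("body",25,20,73)):
  for sx,sy in((1,1),(1,-1),(-1,-1)):
    P=[*(p[:2]+x*sx*a/1e3+v*sy*b/1e3),zb+z/1e3]
    print(n,z,sx,sy,((proj(S,P)-[370,270])*400/140).round(0),((proj(T,P)-[150,250])*4+[400,0]).round(0))
I=S["img"][270:410,370:510];J=T["img"][250:350,150:250]
cv2.imwrite("pics/hov2.png",np.hstack([cv2.resize(I[50:100,45:115],(420,300),interpolation=cv2.INTER_CUBIC),cv2.resize(J[20:60,35:85],(375,300),interpolation=cv2.INTER_CUBIC)]))
E
```

```text
foot 6 1 1 [215. 271.] [528. 140.]
foot 6 1 -1 [158. 228.] [602. 120.]
foot 6 -1 -1 [209. 175.] [624. 215.]
foot 0 1 1 [211. 269.] [539. 147.]
foot 0 1 -1 [165. 234.] [599. 130.]
foot 0 -1 -1 [208. 188.] [618. 211.]
body 18 1 1 [222. 266.] [513. 133.]
body 18 1 -1 [154. 215.] [601. 109.]
body 18 -1 -1 [212. 154.] [627. 217.]
body 73 1 1 [249. 204.] [482. 117.]
body 73 1 -1 [176. 152.] [574.  91.]
body 73 -1 -1 [237.  89.] [601. 206.]
```

View pics/hov2.png

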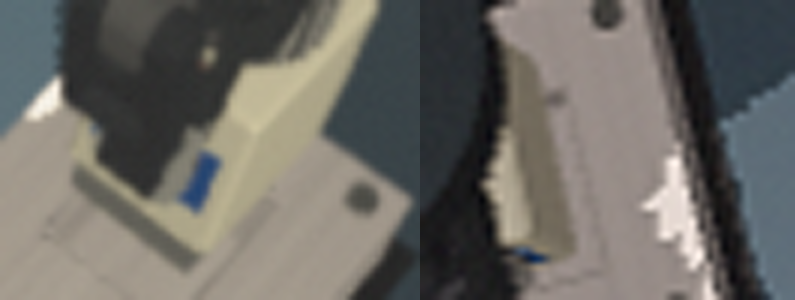

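Predicted and seen corners agree to about 1–1.5 mm, well within the taper's 3.7 mm lead-in. I go down, watching the force.

```bash
python3 -m jog '[[0,0.0008,0.005,0,0,0.001,-1],[0,0,0.008,0,0,0,-1],[0,0,0.003,0,0,0,-1],[0,0,0.003,0,0,0,-1],[0,0,0,0,0,0,-1]]'
python3 -c "
from h import *
to([.5153,.2257,.2206],-81)"
python3 -m jog '[[0,0,0.002,0,0,0,-1],[0,0,0,0,0,0,-1]]'
python3 -c "
from h import *
to([.5153,.2257,.2206],-81)"
```

```text
t: 7.25
eef_pos: [0.5152, 0.2251, 0.2351]
tool_rot: [3.14, -0.001, -1.414]
force: [-0.3, 0.2, -3.4]
grip_width: 0.581
grasp_force: 62.8
t 7.25 pos [0.5152 0.2251 0.2351] rot [ 1.799e+02 -4.000e-02 -8.101e+01] q6 -0.533 F [-0.3  0.2 -3.4] M [-0.09  0.04  0.03] gw 0.581 gf 62.753541469573975
tool shift [-0.0005 -0.0002  0.0145] turn wz -0.0002
t: 7.42
eef_pos: [0.5155, 0.2253, 0.2339]
tool_rot: [3.141, -0.0, -1.414]
force: [-0.1, 0.4, -3.5]
grip_width: 0.578
grasp_force: 62.8
t 7.4167 pos [0.5155 0.2253 0.2339] rot [ 1.7999e+02 -1.0000e-02 -8.1000e+01] q6 -0.533 F [-0.1  0.4 -3.5] M [-0.08  0.01 -0.02] gw 0.578 gf 62.753416299819946
tool shift [-0.0004  0.0001  0.0133] turn wz -0.0001
```

```bash
python3 -m jog '[[0,0,0.002,0,0,0,-1],[0,0,0.001,0,0,0,-1],[0,0,0,0,0,0,-1]]'
python3 -m jog '[[0,0,0.002,0,0,0,-1],[0,0,0,0,0,0,-1]]'
python3 -c "
from h import *
to([.5153,.2257,.2206],-81)"
```

```text
t: 7.67
eef_pos: [0.5154, 0.2253, 0.231]
tool_rot: [3.141, -0.0, -1.414]
force: [-0.2, -1.1, -3.4]
grip_width: 0.576
grasp_force: 62.8
t: 7.83
eef_pos: [0.5154, 0.2253, 0.2289]
tool_rot: [3.141, -0.0, -1.414]
force: [0.9, 0.2, -3.1]
grip_width: 0.583
grasp_force: 62.8
t 7.8333 pos [0.5154 0.2253 0.2289] rot [179.98  -0.   -81.01] q6 -0.533 F [ 0.9  0.2 -3.1] M [-0.05  0.04  0.04] gw 0.583 gf 62.75408148765564
tool shift [-0.0004  0.      0.0083] turn wz -0.0002
```

Sliding in freely, with the untapered part now in the pocket.

```bash
python3 -m jog '[[0,0,0.002,0,0,0,-1],[0,0,0.002,0,0,0,-1],[0,0,0,0,0,0,-1]]'
python3 -m jog '[[0,0,0.002,0,0,0,-1],[0,0,0.001,0,0,0,-1],[0,0,0,0,0,0,-1]]'
python3 -m jog '[[0,0,0.001,0,0,0,-1],[0,0,0,0,0,0,-1]]'
python3 -c "
from h import *
to([.5153,.2257,.2206],-81)"
```

```text
t: 8.08
eef_pos: [0.5153, 0.2252, 0.2247]
tool_rot: [3.141, -0.0, -1.414]
force: [0.8, 0.5, -3.4]
grip_width: 0.577
grasp_force: 62.8
t: 8.33
eef_pos: [0.5154, 0.2253, 0.2219]
tool_rot: [3.141, -0.0, -1.414]
force: [0.3, 0.1, -2.7]
grip_width: 0.578
grasp_force: 62.8
t: 8.5
eef_pos: [0.5155, 0.2253, 0.2211]
tool_rot: [3.141, -0.0, -1.414]
force: [0.4, 0.5, -2.8]
grip_width: 0.575
grasp_force: 62.8
t 8.5 pos [0.5155 0.2253 0.2211] rot [179.99  -0.   -81.01] q6 -0.533 F [ 0.4  0.5 -2.8] M [ 0.04 -0.01  0.03] gw 0.575 gf 62.75306224822998
tool shift [-0.0004  0.0001  0.0005] turn wz -0.0001
```

```bash
python3 -m jog '[[0,0,0.001,0,0,0,-1],[0,0,0,0,0,0,-1]]'
python3 -m jog '[[0,0,0.0007,0,0,0,-1],[0,0,0,0,0,0,-1]]'
```

```text
t: 8.67
eef_pos: [0.5155, 0.2254, 0.2206]
tool_rot: [-3.141, 0.0, -1.414]
force: [-1.0, -0.1, 0.8]
grip_width: 0.579
grasp_force: 63.1
t: 8.83
eef_pos: [0.5155, 0.2254, 0.2206]
tool_rot: [-3.141, 0.0, -1.413]
force: [-3.7, -0.4, 7.2]
grip_width: 0.579
grasp_force: 63.8
```

Contact came exactly at the expected height of 0.2206, so the foot is fully home. Now release, rise and check.

```bash
python3 -m jog '[[0,0,0.0005,0,0,0,-1],[0,0,0,0,0,0,-1],[0,0,0,0,0,0,0.5],[0,0,0,0,0,0,1],[0,0,0,0,0,0,1]]'
python3 -m jog '[[0,0,0,0,0,0,1],[0,0,0,0,0,0,1],[0,0,-0.02,0,0,0,1],[0,0,-0.03,0,0,0,1],[0,0,-0.03,0,0,0,1]]'
python3 -m jog '[[0,0,-0.04,0,0,0,1],[0,0,-0.04,0,0,0,1],[-0.04,0,0,0,0,0,1],[-0.04,0,0,0,0,0,1],[-0.04,0,0,0,0,0,1]]'
python3 -m jog '[[-0.04,0,0,0,0,0,1],[-0.02,0,0,0,0,0,1],[0,0,0,0,0,0,1],[0,0,0,0,0,0,1]]'
python3 - <<'E'
from h import *
to([.5153,.2257,.266],-81)
S=grab("scene");T=grab("top")
a=cv2.resize(S["img"][280:400,390:500],(440,480),interpolation=cv2.INTER_CUBIC)
b=cv2.resize(T["img"][260:340,155:215],(360,480),interpolation=cv2.INTER_CUBIC)
cv2.imwrite("pics/seat.png",np.hstack([a,b]))
for z in(.087,.1125):print(z,((proj(S,[.5153,.2257,z])-[390,280])*4).round(0),((proj(T,[.5153,.2257,z])-[155,260])*6+[440,0]).round(0))
E
```

```text
t: 9.25
eef_pos: [0.5157, 0.2254, 0.2191]
tool_rot: [-3.141, 0.0, -1.414]
force: [-0.3, -0.1, -0.1]
grip_width: 0.971
grasp_force: 0.0
t: 9.67
eef_pos: [0.5152, 0.2251, 0.299]
tool_rot: [3.139, -0.001, -1.414]
force: [1.1, 0.7, 0.4]
grip_width: 1.0
grasp_force: 0.0
t: 10.08
eef_pos: [0.4965, 0.3447, 0.3802]
tool_rot: [-3.14, 0.002, -1.416]
force: [0.6, -0.1, 0.1]
grip_width: 1.003
grasp_force: 0.0
t: 10.42
eef_pos: [0.487, 0.4043, 0.3781]
tool_rot: [3.141, -0.001, -1.412]
force: [1.2, -0.6, -0.3]
grip_width: 1.001
grasp_force: 0.0
t 10.4167 pos [0.487  0.4043 0.3781] rot [ 1.7995e+02 -5.0000e-02 -8.0900e+01] q6 -0.781 F [ 1.2 -0.6 -0.3] M [-0.07  0.02 -0.  ] gw 1.001 gf 0.0
tool shift [0.1809 0.0003 0.1121] turn wz 0.0018
0.087 [239. 220.] [650. 199.]
0.1125 [256. 178.] [630. 190.]
```

View pics/seat.png

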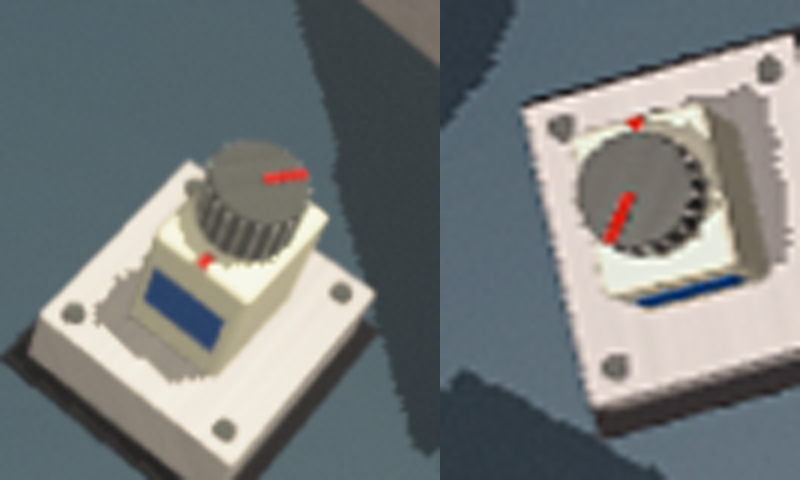

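The view shows the canister flush in the dock. Cap centre is at (257,180) left and (638,188) right, against predictions of (256,178) and (630,190). The cap line is still about 145° from the mark. Now go over the cap and grip it from above.

```bash
python3 -m jog '[[0.03,0,0,0,0,0,1],[0.04,0,0,0,0,0,1],[0.04,0,0,0,0,0,1],[0.04,0,0,0,0,0,1],[0.03,0,0,0,0,0,1]]'
python3 -m jog '[[0,0,0,0,0,0,1],[0,0,0.02,0,0,0,1],[0,0,0.03,0,0,0,1],[0,0,0.02,0,0,0,1],[0,0,0,0,0,0,1]]'
python3 -m jog '[[0,0,0,0,0,0,1]]'
python3 -c "
from h import *
to([.5155,.2253,.263],-81)"
```

```text
t: 10.93
eef_pos: [0.5154, 0.2214, 0.3797]
tool_rot: [-3.141, -0.0, -1.416]
force: [0.1, -0.0, 0.2]
grip_width: 1.0
grasp_force: 0.0
t: 11.35
eef_pos: [0.5142, 0.2235, 0.3048]
tool_rot: [3.134, -0.002, -1.416]
force: [-1.2, -0.6, -0.9]
grip_width: 1.003
grasp_force: 0.0
t: 11.43
eef_pos: [0.5155, 0.2244, 0.309]
tool_rot: [3.14, -0.001, -1.415]
force: [0.7, -0.8, 0.3]
grip_width: 1.001
grasp_force: 0.0
t 11.4333 pos [0.5155 0.2244 0.309 ] rot [ 1.7994e+02 -7.0000e-02 -8.1050e+01] q6 -0.533 F [ 0.7 -0.8  0.3] M [ 0.03 -0.09 -0.03] gw 1.001 gf 0.0
tool shift [-0.0009 -0.0001  0.046 ] turn wz -0.001
```

```bash
python3 -m jog '[[-0.0009,0,0.02,0,0,0,1],[0,0,0.02,0,0,0,1],[0,0,0.006,0,0,0,1],[0,0,0,0,0,0,1],[0,0,0,0,0,0,1]]'
python3 -m jog '[[0,0,0,0,0,0,0.4],[0,0,0,0,0,0,0.2],[0,0,0,0,0,0,0],[0,0,0,0,0,0,-0.1],[0,0,0,0,0,0,-0.2]]'
python3 -m jog '[[0,0,0,0,0,0,-1],[0,0,0,0,0,0,-1],[0,0,0,0,0,0,-1],[0,0,0,0,0,0,-1]]'
python3 -c "
from h import *
to([.5155,.2253,.263],-81)"
```

```text
t: 11.85
eef_pos: [0.516, 0.2264, 0.2647]
tool_rot: [-3.139, 0.0, -1.413]
force: [0.3, 0.7, 0.4]
grip_width: 1.003
grasp_force: 0.0
t: 12.27
eef_pos: [0.5154, 0.2262, 0.2633]
tool_rot: [-3.141, 0.0, -1.414]
force: [-0.0, -0.7, 0.0]
grip_width: 0.399
grasp_force: 0.0
t: 12.6
eef_pos: [0.5155, 0.2263, 0.2636]
tool_rot: [-3.141, 0.0, -1.414]
force: [-1.5, -0.1, 4.9]
grip_width: 0.375
grasp_force: 59.4
t 12.6 pos [0.5155 0.2263 0.2636] rot [-1.7995e+02  1.0000e-02 -8.0990e+01] q6 -0.535 F [-1.5 -0.1  4.9] M [-0.06  0.54 -0.02] gw 0.375 gf 59.41688060760498
tool shift [0.001  0.0001 0.0006] turn wz 0.0001
```

```bash
python3 -m jog '[[0,0,0,0,0,0.05,-1],[0,0,0,0,0,0.08,-1],[0,0,0,0,0,0.1,-1],[0,0,0,0,0,0.1,-1],[0,0,0,0,0,0.1,-1]]'
python3 -c "
from h import *
to([.5155,.2258,.263],-140)"
python3 -m jog '[[0,0,0,0,0,0.1,-1],[0,0,0,0,0,0.1,-1],[0,0,0,0,0,0.1,-1],[0,0,0,0,0,0.1,-1],[0,0,0,0,0,0.1,-1]]'
python3 -m jog '[[0,0,0,0,0,0.07,-1],[0,0,0,0,0,0,-1]]'
python3 -c "
from h import *
to([.5155,.2258,.263],-140)"
```

```text
t: 13.02
eef_pos: [0.5154, 0.2263, 0.2636]
tool_rot: [-3.141, 0.0, -1.848]
force: [-1.6, -0.2, 6.0]
grip_width: 0.384
grasp_force: 59.3
t 13.0167 pos [0.5154 0.2263 0.2636] rot [-1.7996e+02  3.0000e-02 -1.0590e+02] q6 -0.969 F [-1.6 -0.2  6. ] M [-0.03  0.63  0.07] gw 0.384 gf 59.322935342788696
tool shift [ 0.0004 -0.0002  0.0006] turn wz 0.5952
t: 13.43
eef_pos: [0.5154, 0.2263, 0.2636]
tool_rot: [-3.141, 0.001, -2.348]
force: [-2.0, 0.7, 5.5]
grip_width: 0.375
grasp_force: 59.3
t: 13.6
eef_pos: [0.5154, 0.2263, 0.2636]
tool_rot: [-3.141, 0.001, -2.417]
force: [-1.8, -0.5, 5.7]
grip_width: 0.378
grasp_force: 59.4
t 13.6 pos [0.5154 0.2263 0.2636] rot [-1.7999e+02  4.0000e-02 -1.3851e+02] q6 -1.538 F [-1.8 -0.5  5.7] M [-0.04  0.62 -0.14] gw 0.378 gf 59.36293065547943
tool shift [ 0.0002 -0.0004  0.0006] turn wz 0.026
```

Turned 1.0 rad in the first grip. Release, wind back, regrip.

```bash
python3 -m jog '[[0,0,0,0,0,0,0.2],[0,0,0,0,0,0,0.6],[0,0,0,0,0,0,0.6],[0,0,0,0,0,0,0.6],[0,0,0,0,0,-0.08,0.6]]'
python3 -m jog '[[0,0,0,0,0,-0.11,0.6],[0,0,0,0,0,-0.11,0.6],[0,0,0,0,0,-0.11,0.6],[0,0,0,0,0,-0.11,0.6],[0,0,0,0,0,-0.11,0.6]]'
python3 -m jog '[[0,0,0,0,0,-0.11,0.6],[0,0,0,0,0,-0.11,0.6],[0,0,0,0,0,-0.11,0.6],[0,0,0,0,0,-0.04,0.6],[0,0,0,0,0,0,0.6]]'
python3 -m jog '[[0,0,0,0,0,0,0.2],[0,0,0,0,0,0,0],[0,0,0,0,0,0,-0.2],[0,0,0,0,0,0,-1],[0,0,0,0,0,0,-1]]'
python3 -m jog '[[0,0,0,0,0,0,-1],[0,0,0,0,0,0,-1],[0,0,0,0,0,0,-1]]'
python3 -c "
from h import *
to([.5155,.2258,.263],-140)"
```

```text
t: 14.02
eef_pos: [0.5153, 0.2262, 0.2627]
tool_rot: [3.141, -0.0, -2.334]
force: [0.5, -0.5, -0.6]
grip_width: 0.799
grasp_force: 0.0
t: 14.43
eef_pos: [0.5153, 0.2262, 0.2627]
tool_rot: [3.141, -0.0, -1.778]
force: [-0.2, -0.2, 0.5]
grip_width: 0.8
grasp_force: 0.0
t: 14.85
eef_pos: [0.5153, 0.2262, 0.2627]
tool_rot: [3.141, -0.0, -1.412]
force: [-0.5, -0.1, -0.2]
grip_width: 0.803
grasp_force: 0.0
t: 15.27
eef_pos: [0.5155, 0.2262, 0.2632]
tool_rot: [-3.141, 0.0, -1.414]
force: [-0.2, 0.1, 1.8]
grip_width: 0.376
grasp_force: 59.4
t: 15.52
eef_pos: [0.5155, 0.2262, 0.2632]
tool_rot: [-3.141, 0.0, -1.414]
force: [-0.0, 0.0, 1.6]
grip_width: 0.377
grasp_force: 59.5
t 15.5167 pos [0.5155 0.2262 0.2632] rot [-179.97    0.    -81.01] q6 -0.535 F [-0.   0.   1.6] M [ 0.01 -0.27 -0.04] gw 0.377 gf 59.470970034599304
tool shift [0.0004 0.0001 0.0002] turn wz 1.0296
```

```bash
python3 -m jog '[[0,0,0,0,0,0.05,-1],[0,0,0,0,0,0.08,-1],[0,0,0,0,0,0.1,-1],[0,0,0,0,0,0.1,-1],[0,0,0,0,0,0.1,-1]]'
python3 -m jog '[[0,0,0,0,0,0.1,-1],[0,0,0,0,0,0.1,-1],[0,0,0,0,0,0.1,-1],[0,0,0,0,0,0.1,-1],[0,0,0,0,0,0.07,-1]]'
python3 -m jog '[[0,0,0,0,0,0,-1]]'
python3 -c "
from h import *
to([.5155,.2258,.263],-140)"
python3 -m jog '[[0,0,0,0,0,0,0.2],[0,0,0,0,0,0,0.6],[0,0,0,0,0,0,0.6],[0,0,0,0,0,0,0.6],[0,0,0,0,0,-0.08,0.6]]'
python3 -m jog '[[0,0,0,0,0,-0.11,0.6],[0,0,0,0,0,-0.11,0.6],[0,0,0,0,0,-0.11,0.6],[0,0,0,0,0,-0.11,0.6],[0,0,0,0,0,-0.11,0.6]]'
python3 -m jog '[[0,0,0,0,0,-0.11,0.6],[0,0,0,0,0,-0.11,0.6],[0,0,0,0,0,-0.11,0.6],[0,0,0,0,0,-0.04,0.6],[0,0,0,0,0,0,0.6]]'
python3 -m jog '[[0,0,0,0,0,0,0.2],[0,0,0,0,0,0,0],[0,0,0,0,0,0,-0.2],[0,0,0,0,0,0,-1],[0,0,0,0,0,0,-1]]'
python3 -m jog '[[0,0,0,0,0,0,-1],[0,0,0,0,0,0,-1],[0,0,0,0,0,0,-1]]'
python3 -c "
from h import *
to([.5155,.2258,.263],-140)"
```

```text
t: 15.93
eef_pos: [0.5154, 0.2262, 0.2632]
tool_rot: [-3.141, 0.0, -1.848]
force: [0.1, -0.4, 2.0]
grip_width: 0.378
grasp_force: 59.4
t: 16.35
eef_pos: [0.5153, 0.2263, 0.2632]
tool_rot: [-3.142, 0.0, -2.319]
force: [0.3, 0.2, 2.5]
grip_width: 0.379
grasp_force: 59.4
t: 16.43
eef_pos: [0.5153, 0.2263, 0.2632]
tool_rot: [-3.142, 0.0, -2.316]
force: [-0.1, 0.1, 2.4]
grip_width: 0.376
grasp_force: 59.4
t 16.4333 pos [0.5153 0.2263 0.2632] rot [-1.8000e+02  1.0000e-02 -1.3271e+02] q6 -1.437 F [-0.1  0.1  2.4] M [-0.06  0.11 -0.11] gw 0.376 gf 59.44689452648163
tool shift [ 0.0002 -0.0005  0.0002] turn wz 0.1273
t: 16.85
eef_pos: [0.5153, 0.2262, 0.2628]
tool_rot: [3.141, -0.0, -2.233]
force: [-0.5, 0.1, -0.2]
grip_width: 0.799
grasp_force: 0.0
t: 17.27
eef_pos: [0.5153, 0.2262, 0.2628]
tool_rot: [3.141, -0.0, -1.678]
force: [0.1, -0.7, -0.5]
grip_width: 0.799
grasp_force: 0.0
t: 17.68
eef_pos: [0.5153, 0.2262, 0.2629]
tool_rot: [3.141, -0.0, -1.312]
force: [0.2, -0.6, -0.3]
grip_width: 0.8
grasp_force: 0.0
t: 18.1
eef_pos: [0.5155, 0.2263, 0.2632]
tool_rot: [-3.141, 0.0, -1.314]
force: [0.9, -0.4, 0.4]
grip_width: 0.376
grasp_force: 59.4
t: 18.35
eef_pos: [0.5155, 0.2262, 0.2632]
tool_rot: [-3.141, 0.0, -1.314]
force: [1.2, 0.0, 2.0]
grip_width: 0.375
grasp_force: 59.5
t 18.35 pos [0.5155 0.2262 0.2632] rot [-179.96    0.    -75.28] q6 -0.435 F [1.2 0.  2. ] M [-0.02 -0.23 -0.03] gw 0.375 gf 59.46155905723572
tool shift [0.0004 0.0001 0.0002] turn wz 1.1296
```

Third grip: about 0.62 rad should remain, all on the seal. I watch the moment.

```bash
python3 -m jog '[[0,0,0,0,0,0.04,-1],[0,0,0,0,0,0.06,-1],[0,0,0,0,0,0.06,-1],[0,0,0,0,0,0.06,-1],[0,0,0,0,0,0.06,-1]]'
python3 -c "
from h import *
to([.5155,.2258,.263],-140)"
python3 -m jog '[[0,0,0,0,0,0.06,-1],[0,0,0,0,0,0.06,-1],[0,0,0,0,0,0.05,-1],[0,0,0,0,0,0.03,-1],[0,0,0,0,0,0,-1]]'
python3 -c "
from h import *
to([.5155,.2258,.263],-140)"
python3 -m jog '[[0,0,0,0,0,0.03,-1],[0,0,0,0,0,0.03,-1],[0,0,0,0,0,0.03,-1],[0,0,0,0,0,0.03,-1]]'
python3 -c "
from h import *
to([.5155,.2258,.263],-140)"
```

```text
t: 18.77
eef_pos: [0.5154, 0.2263, 0.2632]
tool_rot: [-3.141, 0.0, -1.596]
force: [0.5, 0.1, 2.8]
grip_width: 0.379
grasp_force: 59.4
t 18.7667 pos [0.5154 0.2263 0.2632] rot [-179.98    0.    -91.44] q6 -0.717 F [0.5 0.1 2.8] M [0.05 0.   0.37] gw 0.379 gf 59.352947473526
tool shift [ 0.0005 -0.0001  0.0002] turn wz 0.8476
t: 19.18
eef_pos: [0.5154, 0.2263, 0.2632]
tool_rot: [-3.141, 0.0, -1.794]
force: [-0.0, 0.5, 3.0]
grip_width: 0.379
grasp_force: 59.4
t 19.1833 pos [0.5154 0.2263 0.2632] rot [-1.7998e+02  2.0000e-02 -1.0281e+02] q6 -0.915 F [-0.   0.5  3. ] M [0.08 0.03 0.13] gw 0.379 gf 59.42478060722351
tool shift [ 0.0005 -0.0002  0.0002] turn wz 0.6492
t: 19.52
eef_pos: [0.5154, 0.2263, 0.2632]
tool_rot: [-3.141, 0.0, -1.913]
force: [0.0, 0.6, 3.4]
grip_width: 0.378
grasp_force: 59.4
t 19.5167 pos [0.5154 0.2263 0.2632] rot [-1.7998e+02  2.0000e-02 -1.0963e+02] q6 -1.034 F [0.  0.6 3.4] M [0.11 0.01 0.35] gw 0.378 gf 59.366825222969055
tool shift [ 0.0004 -0.0003  0.0002] turn wz 0.5301
```

```bash
for i in 1 2; do python3 -m jog '[[0,0,0,0,0,0.03,-1],[0,0,0,0,0,0.02,-1]]'
python3 -c "
from h import *
to([.5155,.2258,.263],-140)"; done
```

```text
t: 19.68
eef_pos: [0.5154, 0.2263, 0.2632]
tool_rot: [-3.141, 0.0, -1.964]
force: [1.0, 0.8, 3.0]
grip_width: 0.374
grasp_force: 59.4
t 19.6833 pos [0.5154 0.2263 0.2632] rot [-1.7998e+02  2.0000e-02 -1.1251e+02] q6 -1.085 F [1.  0.8 3. ] M [0.08 0.03 0.41] gw 0.374 gf 59.4432932138443
tool shift [ 0.0004 -0.0003  0.0002] turn wz 0.4798
t: 19.85
eef_pos: [0.5154, 0.2263, 0.2632]
tool_rot: [-3.141, 0.0, -2.013]
force: [0.3, 0.3, 2.5]
grip_width: 0.377
grasp_force: 59.5
t 19.85 pos [0.5154 0.2263 0.2632] rot [-179.98    0.   -115.33] q6 -1.134 F [0.3 0.3 2.5] M [0.07 0.16 1.12] gw 0.377 gf 59.47025120258331
tool shift [ 0.0004 -0.0004  0.0002] turn wz 0.4305
```

The moment jumped to 1.1 N m, so the stop has been reached. I press on slightly, release, clear the view and check.

```bash
python3 -m jog '[[0,0,0,0,0,0.015,-1],[0,0,0,0,0,0,-1]]'
python3 -c "
from h import *
to([.5155,.2258,.263],-140)"
python3 -m jog '[[0,0,0,0,0,0,0.2],[0,0,0,0,0,0,1],[0,0,0,0,0,0,1],[0,0,0,0,0,0,1],[0,0,0,0,0,0,1]]'
python3 -m jog '[[0,0,-0.02,0,0,0,1],[0,0,-0.04,0,0,0,1],[0,0,-0.04,0,0,0,1],[0,0,-0.03,0,0,0,1],[-0.02,0,0,0,0,0,1]]'
python3 -m jog '[[-0.04,0,0,0,0,0,1],[-0.04,0,0,0,0,0,1],[-0.04,0,0,0,0,0,1],[-0.04,0,0,0,0,0,1],[0,0,0,0,0,0,1]]'
python3 - <<'E'
from h import *
to([.5153,.2257,.266],-81)
S=grab("scene");T=grab("top")
a=cv2.resize(S["img"][280:400,390:500],(440,480),interpolation=cv2.INTER_CUBIC)
b=cv2.resize(T["img"][260:340,155:215],(360,480),interpolation=cv2.INTER_CUBIC)
cv2.imwrite("pics/end.png",np.hstack([a,b]))
E
```

```text
t: 20.02
eef_pos: [0.5153, 0.2264, 0.2632]
tool_rot: [-3.141, 0.0, -2.028]
force: [-1.2, 0.7, 4.3]
grip_width: 0.38
grasp_force: 59.5
t 20.0167 pos [0.5153 0.2264 0.2632] rot [-179.98    0.   -116.17] q6 -1.149 F [-1.2  0.7  4.3] M [0.14 0.26 1.22] gw 0.38 gf 59.534738659858704
tool shift [ 0.0004 -0.0004  0.0002] turn wz 0.4159
t: 20.43
eef_pos: [0.5153, 0.2261, 0.2627]
tool_rot: [3.141, -0.0, -2.029]
force: [0.6, -0.3, -0.2]
grip_width: 1.0
grasp_force: 0.0
t: 20.85
eef_pos: [0.5246, 0.2425, 0.4021]
tool_rot: [-3.133, 0.011, -2.03]
force: [0.8, 0.9, 0.7]
grip_width: 0.999
grasp_force: 0.0
t: 21.27
eef_pos: [0.5968, 0.3937, 0.386]
tool_rot: [3.138, -0.006, -2.026]
force: [-1.8, 0.6, -3.9]
grip_width: 1.001
grasp_force: 0.0
t 21.2667 pos [0.5968 0.3937 0.386 ] rot [ 179.79   -0.34 -116.09] q6 -1.256 F [-1.8  0.6 -3.9] M [-0.09  0.24 -0.06] gw 1.001 gf 0.0
tool shift [ 0.1867 -0.0007  0.12  ] turn wz -0.6125
```

View pics/end.png

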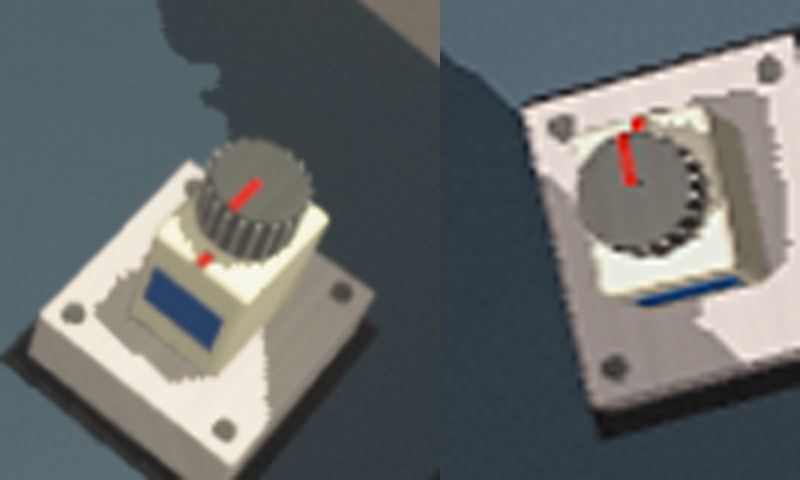

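The view shows the canister seated, with the cap's red line, (260,182)→(232,208) left and (631,185)→(623,135) right, pointing at the red mark at (205,261) and (638,123). One last numeric check of the angle and bystanders before handing in.

```bash
python3 - <<'E'
from h import *
S=grab("scene");T=grab("top")
for c,f,a,b in((S,lambda p:(p[0]/4+390,p[1]/4+280),(260,182),(232,208)),(T,lambda p:((p[0]-440)/6+155,p[1]/6+260),(631,185),(623,135))):
    d=onz(c,f(b),.1125)-onz(c,f(a),.1125);print("line deg (want 9)",np.degrees(np.arctan2(d[1],d[0])).round(1))
t0=cv2.imread("pics/top0.png")
for n,(x,y) in dict(pink=(270,172),spool=(369,206),vial=(333,320),post=(462,285)).items():
    w=18;A=t0[y-w:y+w,x-w:x+w];r=cv2.matchTemplate(T["img"][y-w-8:y+w+8,x-w-8:x+w+8],A,cv2.TM_CCOEFF_NORMED);_,v,_,l=cv2.minMaxLoc(r);print(n,round(v,2),np.array(l)-8)
E
```

```text
line deg (want 9) 5.5
line deg (want 9) 5.3
pink 1.0 [0 0]
spool 1.0 [0 0]
vial 1.0 [0 0]
post 1.0 [0 0]
```

```bash
python3 -m jog '[[0,0,0,0,0,0,1],[0,0,0,0,0,0,1],[0,0,0,0,0,0,1]]'; python3 -c "
from cell import bot
print(bot.finish_job())"
```

```text
t: 21.72
eef_pos: [0.5946, 0.3866, 0.3945]
tool_rot: [-3.141, 0.002, -2.029]
force: [-0.8, -0.0, -0.5]
grip_width: 0.999
grasp_force: 0.0
the job is handed in; nothing more can be done
None
```

The canister is fully home in the dock, and its cap is screwed tight against the stop in three grips (1.2 N m felt there; red line at the red mark to within about 4° by camera). The other things on the mat have not moved, and I handed the job in at about 22 s; no verdict came back.

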